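Snap a miniature picture frame shut in the squeeze press

TASK

Stand the small two-part picture frame upright between the two pads of the squeeze press, between its two low rails, and let go of it. Then close the press's two handles by their wooden grips and feel for the resistance to rise and give: when the frame's front has snapped fully home into its back, stop at once so that the frame is not crushed, and let the handles go, leaving the shut frame standing in the press. Only the press may push the front in, and the paint pot and the eraser stay where they are.

Things in the scene. Friction and masses are not known exactly. Their poses are not given: they have to be found in the camera images.
- frame: Loose miniature picture frame standing on its lower edge: dark back 44 mm wide (its x), 48 tall (z), 12 thick (y -9 to +3 mm); light front 36 wide, 40 tall, standing out to y = +9 mm. Origin: centre of its underside. About 0.1 kg. Take it from above by the narrow sides of the back (across x). May stand in the press either way round.
- frame_front (a joint): How far the front is pushed into the back (m): 0 as found, about 0.005 fully home. The push it takes rises to a peak of about 12 N at some 3 mm, then the front gives way all at once and pulls itself in to its stop; the frame is then 13 mm thick (18 mm as found). After that it is nearly solid; over 20 N crushes the frame.
- press: Squeeze press fixed to the table: grey plate 160x84x8 mm. Origin under the nest, at table height; x points from the grips to the hinges (pins at x = 90, y = +-13 mm), y is the way the handles close, z up. Two steel handles, 12 mm round bars 28 to 40 mm above the table, bowed outwards: inner faces over 25 mm from the middle plane at x = -40 to +55 mm.
- nest (a point): Middle of the nest on the plate's upper face, 8 mm above the table; axes as press. The frame's underside goes here, its width along x, between two low rails 8 mm high with inner faces at x = +-25 mm (3 mm play each side). The frame may slide along y when the pads push it.
- press_right: Right (-y) handle with its pad, which yields 1 mm per 25 N; origin on its hinge pin, 34 mm above the table. Pads: upright rubber rods, 16 mm diameter, 20 to 48 mm above the table, beside the nest. Open, the right pad's nose is 18 mm from the middle plane; the left one's 8 to 17: it sits on a set screw of unknown setting.
- grip_left (a point): On the axis of the left (+y) handle's upright wooden grip, 62 mm above the table: a 10 mm round rod, 24 to 86 mm above the table. Open, the grip axes are 56 mm apart (66 mm over the outsides). Squeeze both from above, fingers outside, along the press's y. The handles are geared to move alike; a light spring (1 N or less at the grips) reopens them.
- grip_right (a point): The same point on the right (-y) handle's grip. The grips move 1.9 times as far as the pads, so the peak of about 12 N at the frame is felt as 7 to 8.5 N at each grip (opening spring included); it drops to 1 or 2 N as the front goes home, then rises about 1.8 N per mm of closing between the grips; the crushing load of 20 N is about 11 N at each grip.
- paint_pot: Bystander: small round screw pot, 36 mm across, 41 mm tall, origin at the centre of its underside.
- rubber_eraser: Bystander: eraser in a card sleeve, 18x42x12 mm, origin at the centre of its underside.
Mind the look-alikes: they are no part of the job. Leave any green look-alike of the frame alone.

How it is judged:
On the way, in this order (a step that is already met when the one before it is completed fails the run):
1. the frame stands in the nest, still open, and has been let go (x of frame in the frame of nest between -0.006 and 0.006 m and y of frame in the frame of nest between -0.012 and 0.012 m and z of frame in the frame of nest below 0.003 m and angle between frame's own z axis and vertical below 0.1 rad and angle between the x axis of frame and the x axis of nest, either way round below 0.25 rad and value of joint frame_front below 0.0008 m and contact force between the fingers and frame below 0.1 N), for 0.2 s.
2. the front has snapped home in the press (value of joint frame_front above 0.0043 m and horizontal distance between frame and nest below 0.015 m), for 0.1 s.
At the end, for the whole second after the job is handed in: The front is home in the back (in by more than 4.3 of 5 mm); the frame stands upright (within 0.1 rad) and at rest on the base plate, its middle within 15 mm of the nest's; the handles have sprung open (grips more than 48 mm apart) (all of step 2 and z of frame in the frame of nest below 0.003 m and angle between frame's own z axis and vertical below 0.1 rad and distance between grip_left and grip_right above 0.048 m and linear speed of frame below 0.02 m/s); the robot touches nothing.
It fails at once if the frame is crushed: more than 20 N between a handle of the press and the frame (contact force between press_right and frame above 20 N).
It fails at once if the fingers touch the frame while its front goes in (only the press may do that) (value of joint frame_front between 0.001 and 0.004 m and contact force between the fingers and frame above 1 N).
It fails at once if the paint pot or the eraser is moved by more than 20 mm (distance of any of paint_pot, rubber_eraser from where it was at the start of the episode above 0.02 m).
It also fails if it takes over 61 s, if anything falls off the work surface, if the arm or the gripper's body presses on something with over 40 N, if the wrist force passes 120 N, or if a joint passes its speed limit or range.

ROBOT

A 6-joint arm with a two-finger parallel gripper is mounted at the origin on the work surface; the furniture and walls round the work are solid. World frame = base frame: x ahead of the robot, y to its left, z up, the work surface at z = 0. Lengths are in m, angles in rad, forces in N, time in s.
With the tool pointing down it reaches from about 0.35 to 1 m from the base axis. Payload 7.1 kg.
Tool frame: the origin (TCP) lies on the mounting face of the last link; the fingertips stand 173 mm ahead of it and the grasp point (between the pads) lies 155 mm ahead of it; z points along the fingers, y is the line along which they close (so a half turn about z gives the same grasp; the last joint's range is limited). The gripper opens to 85 mm and grips with 20 to 120 N. Pads are 22 mm wide; open, the fingers measure 114 mm over their backs; the gripper's body (76 mm by 85 mm) begins 54 mm behind the grasp point. The pads swing forward as they close: fully open they stand 13 mm farther back than shut.
Start: joints at [1.084, 0.423, 1.63, -0, 1.089, -0.019], TCP at [0.282, 0.558, 0.405] pointing down, gripper open.
Joint ranges: [-3, 3], [-0.9, 2.11], [0.09, 2.58], [-1.31, 4.45], [0.11, 2.69], [-2.54, 2.54]. Speed limits (rad/s): [2.39, 2.39, 3.01, 3.14, 3.14, 3.14].

INTERFACE

Orientations are given as a rotation vector (axis times angle).
In Python, from plant import env gives the robot as it stands. The module is installed in compiled form; this text tells all that it offers.
- The arm moves only by the tool send_rows, never from a script. Its argument "deltas" is a list of rows, each a list of 2 entries, a list of its own where there are three numbers: the shift along the tool's x, y, z normalised to -1 to 1, where 1 is 0.2 m, then the turn, a rotation vector about the tool's x, y, z normalised to -1 to 1, where 1 is 4 degrees. In form: [[[x, y, z], [rx, ry, rz]], ...]. A call has exactly 5 rows; each row shifts and turns the commanded pose from where the row before left it, along the tool's axes as they then stand; what a row does not reach is not made up. A row lasts 1/12 s, in which the tool goes at most 41.7 mm and 7.16 degrees, less where a joint would pass 70% of its speed; a pose out of reach is approached as far as the arm can. A call with a number of a shift or a turn outside -1 to 1 is refused whole. A call with a gripper value outside its range is refused whole. "jaw" is the opening, from 0 (shut) to 1 (fully open), set as the call begins (left out, the last holds). The fingers move at their own pace and stop on an object; the grip force is fixed at half the most. Time passes only in rows, so rows that do not move let the fingers close, or fill a call up. It gives the time, the measured TCP pose, the force, the opening and the grip force at its end, in the units of the state.
- env.get_state(): the state, without advancing time (a new reading comes with each control period).
- env.get_image(name): name is "scene" or "top"; returns a dict with "img" (400x640x3 uint8, blue, green, red), "camera_matrix" (3x3 intrinsics, pixels), "k1" (the pictures are not rectified: a ray, as slopes to the right and down, at radius r is drawn at 1 + k1 r^2 times it, then the intrinsics apply), "T" (4x4, takes a point from camera to world coordinates). Camera axes: x right, y down, z forward; pixel columns grow to the right and rows downward; lengths in m; the calibration is good to about 2 mm. A picture is of the moment at which its call begins. There is no depth.
- env.finish_job(): hands the job in; it is judged then, once.
The state is a dict: "clock": time; "q": joint angles; "dq": joint speeds; "tau": joint torques, N m; "position": TCP position; "orientation": TCP orientation; "ft_force": force on the tool from outside, world axes, zero at the start; "ft_torque": the same for the moment, N m; "finger_gap": opening from 0.0 (shut) to 1.0 (fully open); "finger_force": force on a finger pad.
Only numpy, scipy, OpenCV 4.12 (cv2) and the standard library are available. Lean on these libraries where they do the work, as an engineer would, in place of code of your own. Each camera call takes 0.05 s, during which the arm holds its last target. There are 200 camera calls.

## Working session

There is one attempt and no reset: what is moved stays moved. The work goes in short steps, Python scripts to look and compute and a tool call to move; the robot and the scene stay as the last step left them, time stands still between calls to the robot, and variables do not carry over. Pictures are saved under pics/ and viewed, at most 10 in all, crops included, and the job is handed in when it is done.

Besides the shell and the picture viewer there is one more tool, called after "Request:" as name(argument=value, ...) on one line, values as JSON. send_rows: Moves the arm, as the interface text tells. Its arguments: {"type":"object","properties":{"deltas":{"type":"array"},"jaw":{"type":"number"}},"required":["deltas"]}

```bash
mkdir -p pics; cat > h.py <<'E'
import numpy as np, cv2
from scipy.spatial.transform import Rotation as R
from plant import env
def ray(I,u,v):
    K=I["camera_matrix"];k=I["k1"]
    d=np.array([(u-K[0,2])/K[0,0],(v-K[1,2])/K[1,1]]);x=d.copy()
    for _ in range(20): x=d/(1+k*(x@x))
    T=np.array(I["T"]);return T[:3,3],T[:3,:3]@np.array([x[0],x[1],1])
def onz(I,u,v,z):
    o,d=ray(I,u,v);return o+d*(z-o[2])/d[2]
def proj(I,p):
    T=np.array(I["T"]);c=T[:3,:3].T@(np.array(p)-T[:3,3]);x=c[:2]/c[2];x=x*(1+I["k1"]*(x@x))
    K=I["camera_matrix"];return np.array([K[0,0]*x[0]+K[0,2],K[1,1]*x[1]+K[1,2]])
E
python3 - <<'E'
from h import *
import pickle
for n in("scene","top"):
    I=env.get_image(n);cv2.imwrite(f"pics/{n}0.png",I["img"]);pickle.dump(I,open(n+".pkl","wb"));print(n,np.round(I["T"],3).tolist(),I["camera_matrix"],I["k1"])
print(env.get_state())
E
```

```text
scene [[0.473, -0.503, 0.723, -0.165], [-0.881, -0.25, 0.402, -0.458], [-0.021, -0.827, -0.561, 0.59], [0.0, 0.0, 0.0, 1.0]] [[443.47540031   0.         315.87068205]
 [  0.         443.47540031 200.6494954 ]
 [  0.           0.           1.        ]] -0.10444242640009807
top [[-0.022, -0.984, 0.179, 0.34], [-1.0, 0.025, 0.01, -0.05], [-0.015, -0.178, -0.984, 1.076], [0.0, 0.0, 0.0, 1.0]] [[451.33593059   0.         319.28405661]
 [  0.         451.33593059 202.57223923]
 [  0.           0.           1.        ]] 0.03264968108099237
{'clock': 0.1, 'q': array([ 1.08400235e+00,  4.23801162e-01,  1.63065036e+00,  6.45772581e-06,
        1.08861554e+00, -1.90118033e-02]), 'dq': array([-0.00106965, -0.00103278, -0.00304255, -0.00110012, -0.00050864,
       -0.00207473]), 'tau': array([ 3.22724527e-04, -5.58419824e+01, -2.82447445e+01, -4.21807511e-05,
        2.88769159e-03,  4.48051060e-05]), 'position': array([0.28167473, 0.5576278 , 0.40398585]), 'orientation': array([-7.28026970e-01, -3.05568707e+00,  2.23980542e-03]), 'ft_force': array([ 0.11146867, -0.92073027, -0.18090807]), 'ft_torque': array([-0.01854956, -0.02072231, -0.02748876]), 'finger_force': 0.0, 'finger_gap': 1.0011924436513653}
```

View pics/scene0.png

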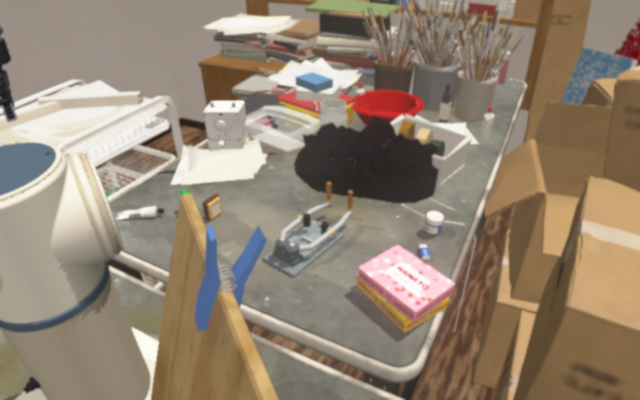

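View pics/top0.png

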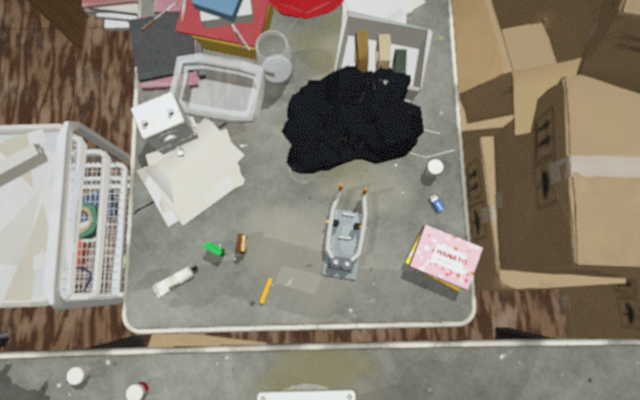

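In the top view, the brown block at (241,243) and the green block at (214,247) are the candidates for the frame. The brown one fits, since the green one is the look-alike. The press is at about (345,235) with grip tops at (340,187) and (365,189), the pot is at (434,167) and the eraser at (436,203). I'll enlarge these to confirm.

```bash
python3 - <<'E'
from h import *
import pickle
t=pickle.load(open("top.pkl","rb"));s=pickle.load(open("scene.pkl","rb"))
def c(I,u,v,w,h,W,H): return cv2.resize(I["img"][v:v+h,u:u+w],(W,H),interpolation=cv2.INTER_CUBIC)
a=np.hstack([c(t,195,225,60,45,400,300),c(s,180,180,60,45,400,300)])
b=np.hstack([c(t,295,180,100,100,300,300),c(s,255,175,110,100,330,300),np.zeros((300,170,3),np.uint8)])
cv2.imwrite("pics/c1.png",np.vstack([a,b]))
for n,u,v,z in[("frame",241,243,.048),("g1",340,187,.086),("g2",365,189,.086),("hinge",340,262,.03),("eraser",436,203,.01),("pot",433,167,.041)]:print(n,onz(t,u,v,z).round(3))
E
```

```text
frame [0.438 0.141 0.048]
g1 [ 0.554 -0.087  0.086]
g2 [ 0.548 -0.143  0.086]
hinge [ 0.39  -0.084  0.03 ]
eraser [ 0.526 -0.317  0.01 ]
pot [ 0.607 -0.308  0.041]
```

View pics/c1.png

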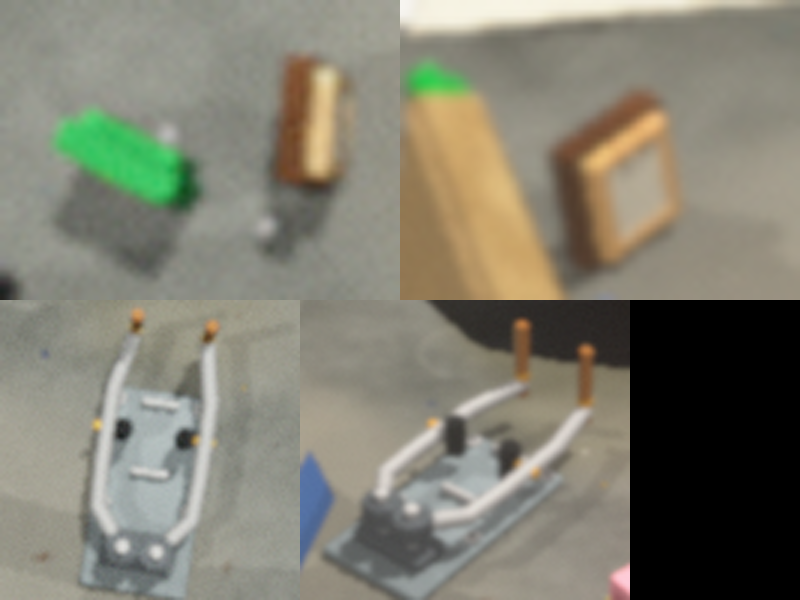

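The crop shows the brown frame at about (239.5,243), with its light front facing image right (world -y). The green piece is the look-alike. The press rails are at about (348,214) and (345,238), and the grip tops at (340.7,184.3) and (365.3,188.7). Next I'll refine these with masks.

```bash
python3 - <<'E'
from h import *
import pickle
t=pickle.load(open("top.pkl","rb"));s=pickle.load(open("scene.pkl","rb"))
im=t["img"].astype(int);b,g,r=im[...,0],im[...,1],im[...,2]
def rects(m,x0,y0,x1,y1,tag,mn=4):
    k=np.zeros(m.shape,np.uint8);k[y0:y1,x0:x1]=m[y0:y1,x0:x1]
    n,L,st,c=cv2.connectedComponentsWithStats(k)
    for i in range(1,n):
        if st[i,4]>=mn:
            p=np.argwhere(L==i)[:,::-1].astype(np.float32);print(tag,st[i].tolist(),c[i].round(2),[np.round(q,1) for q in cv2.minAreaRect(p)])
rects((r-b>30)&(r<150),228,228,252,260,"dark")
rects((r-b>30)&(r>=150),228,228,252,260,"light")
rects(r-b>35,325,180,375,245,"orange",2)
rects((r>165)&(b>150),335,205,358,245,"rail")
rects((r>175)&(b>165),328,255,355,272,"pins")
ns=[("railA",348.3,214.3,.016),("railB",345,237.7,.016),("gR",340.7,184.3,.086),("gL",365.3,188.7,.086),("pinR",335.7,261.7,.045),("pinL",347.3,263.7,.045),("frame",239.5,242.9,.048)]
P={n:onz(t,u,v,z) for n,u,v,z in ns}
for n in P:print(n,P[n].round(4), "in scene",proj(s,P[n]).round(1))
print(R.from_rotvec(env.get_state()["orientation"]).as_matrix().round(3))
E
```

```text
dark [236, 233, 11, 20, 98] [239.26 243.34] [array([241. , 242.5]), array([19., 10.]), np.float64(90.0)]
dark [246, 236, 2, 4, 6] [246.33 237.5 ] [array([246.5, 237.5]), array([3., 1.]), np.float64(90.0)]
light [241, 235, 7, 17, 87] [243.43 242.7 ] [array([244., 243.]), array([16.,  6.]), np.float64(90.0)]
orange [338, 182, 6, 9, 40] [340.28 186.15] [array([340.5, 186. ]), array([8., 5.]), np.float64(90.0)]
orange [362, 186, 7, 8, 39] [364.79 189.72] [array([365.1, 189.8]), array([5.3, 7.8]), np.float64(14.0)]
orange [325, 219, 4, 5, 13] [326.77 221.15] [array([326.8, 221.3]), array([2.8, 3.5]), np.float64(45.0)]
orange [359, 225, 3, 3, 7] [359.71 226.  ] [array([360., 226.]), array([2., 2.]), np.float64(0.0)]
orange [366, 227, 1, 2, 2] [366.  227.5] [array([366. , 227.5]), array([1., 0.]), np.float64(-90.0)]
rail [335, 205, 23, 35, 337] [345.66 222.83] [array([346., 222.]), array([34., 22.]), np.float64(90.0)]
rail [337, 231, 2, 3, 4] [337.75 232.25] [array([337.5, 232. ]), array([2., 1.]), np.float64(90.0)]
rail [340, 238, 16, 7, 64] [348.11 242.19] [array([347.5, 241. ]), array([ 
[... 175 characters left out ...]
y([352.5, 257.5]), array([5., 3.]), np.float64(90.0)]
pins [334, 260, 4, 4, 16] [335.5 261.5] [array([335.5, 261.5]), array([3., 3.]), np.float64(90.0)]
pins [345, 262, 4, 4, 14] [346.71 263.5 ] [array([346.5, 263.5]), array([3., 3.]), np.float64(90.0)]
railA [ 0.5029 -0.1071  0.016 ] in scene [325.  224.7]
railB [ 0.4474 -0.0975  0.016 ] in scene [308.4 238. ]
gR [ 0.5606 -0.0887  0.086 ] in scene [329.3 182. ]
gL [ 0.5491 -0.1434  0.086 ] in scene [350.2 190.7]
pinR [ 0.3905 -0.0734  0.045 ] in scene [283.  239.3]
pinL [ 0.3854 -0.0995  0.045 ] in scene [293.1 244.7]
frame [0.4381 0.1449 0.048 ] in scene [211.  198.1]
[[-0.893  0.451 -0.001]
 [ 0.451  0.893 -0.001]
 [ 0.    -0.001 -1.   ]]
```

Request:
send_rows(deltas=[[[-0.1085, -0.0993, 0], [0, 0, 0]], [[-0.1085, -0.0993, 0], [0, 0, 0]], [[-0.1085, -0.0993, 0], [0, 0, 0]], [[-0.1085, -0.0993, 0], [0, 0, 0]], [[-0.1085, -0.0993, 0], [0, 0, 0]]], jaw=1)

```text
clock: 0.52
position: [0.3339, 0.4189, 0.4043]
orientation: [-0.727, -3.056, 0.001]
ft_force: [0.5, 1.4, -0.4]
finger_gap: 0.999
finger_force: 0.0
```

Request:
send_rows(deltas=[[[-0.1085, -0.0993, 0], [0, 0, 0]], [[-0.1085, -0.0993, 0], [0, 0, 0]], [[-0.1085, -0.0993, 0], [0, 0, 0]], [[-0.1085, -0.0993, 0], [0, 0, 0]], [[-0.1085, -0.0993, 0], [0, 0, 0]]])

```text
clock: 0.93
position: [0.386, 0.2813, 0.4045]
orientation: [-0.728, -3.056, 0.001]
ft_force: [0.2, -0.8, 0.4]
finger_gap: 1.0
finger_force: 0.0
```

Request:
send_rows(deltas=[[[-0.1085, -0.0993, 0], [0, 0, 0]], [[-0.1085, -0.0993, 0], [0, 0, 0]], [[-0.1085, -0.0993, 0], [0, 0, 0]], [[-0.1085, -0.0993, 0], [0, 0, 0]], [[-0.1085, -0.0993, 0], [0, 0, 0]]])

```text
clock: 1.35
position: [0.4381, 0.1437, 0.4046]
orientation: [-0.728, -3.056, 0.0]
ft_force: [0.7, -0.2, 1.0]
finger_gap: 1.002
finger_force: 0.0
```

Request:
send_rows(deltas=[[[0, 0, 0.026], [0, 0, 0.875]], [[0, 0, 0.026], [0, 0, 0.875]], [[0, 0, 0.026], [0, 0, 0.875]], [[0, 0, 0.026], [0, 0, 0.875]], [[0, 0, 0.026], [0, 0, 0.875]]])

```text
clock: 1.77
position: [0.4379, 0.145, 0.3783]
orientation: [-1.189, -2.907, 0.001]
ft_force: [0.1, 0.6, 0.3]
finger_gap: 1.001
finger_force: 0.0
```

Request:
send_rows(deltas=[[[0, 0, 0.026], [0, 0, 0.875]], [[0, 0, 0.026], [0, 0, 0.875]], [[0, 0, 0.026], [0, 0, 0.875]], [[0, 0, 0.026], [0, 0, 0.875]], [[0, 0, 0.026], [0, 0, 0.875]]])

```text
clock: 2.18
position: [0.4378, 0.1451, 0.3523]
orientation: [-1.617, -2.693, 0.001]
ft_force: [0.5, -0.3, 0.6]
finger_gap: 0.998
finger_force: 0.0
```

Request:
send_rows(deltas=[[[0, 0, 0.026], [0, 0, 0.875]], [[0, 0, 0.026], [0, 0, 0.875]], [[0, 0, 0.026], [0, 0, 0.875]], [[0, 0, 0.026], [0, 0, 0.875]], [[0, 0, 0.026], [0, 0, 0.875]]])

```text
clock: 2.6
position: [0.4379, 0.1452, 0.3263]
orientation: [-2.008, -2.416, 0.001]
ft_force: [-0.6, -0.9, -0.1]
finger_gap: 1.001
finger_force: 0.0
```

Request:
send_rows(deltas=[[[0, 0, 0.026], [0, 0, 0.875]], [[0, 0, 0.026], [0, 0, 0.875]], [[0, 0, 0.026], [0, 0, 0.875]], [[0, 0, 0.026], [0, 0, 0.875]], [[0, 0, 0.026], [0, 0, 0.875]]])

```text
clock: 3.02
position: [0.4379, 0.1451, 0.3003]
orientation: [-2.352, -2.082, 0.001]
ft_force: [0.2, 1.0, -0.6]
finger_gap: 1.001
finger_force: 0.0
```

```bash
cat >> h.py <<'E'
def to(x,y,z,yaw=None):
    "yaw: wanted world angle (deg) of tool y"
    s=env.get_state();M=R.from_rotvec(s["orientation"]).as_matrix();d=M.T@(np.array([x,y,z])-s["position"])
    print("t",round(s["clock"],2),"pos",s["position"].round(4),"yaw",round(np.degrees(np.arctan2(M[1,1],M[0,1])),2),"tilt",M[:,2].round(4),"shift(units)",(d/.2).round(4),"f",s["ft_force"].round(2),"gap",round(s["finger_gap"],3),"ff",s["finger_force"])
E
python3 - <<'E'
from h import *
import pickle
to(.438,.145,.187)
s=pickle.load(open("scene.pkl","rb"))
for u,v,z in((203.2,202.5,.048),(217.5,193.8,.048),(207.7,204.7,.044),(220.2,196.2,.044)):print(onz(s,u,v,z).round(4))
E
```

```text
t 3.02 pos [0.4379 0.1451 0.3003] yaw -6.98 tilt [-5.e-04 -2.e-04 -1.e+00] shift(units) [-5.000e-04  1.000e-03  5.664e-01] f [ 0.2   0.99 -0.6 ] gap 1.001 ff 0.0
[0.4165 0.1493 0.048 ]
[0.4586 0.1429 0.048 ]
[0.4185 0.139  0.044 ]
[0.458  0.1354 0.044 ]
```

Request:
send_rows(deltas=[[[0, 0, 0.08], [0, 0, 0.2]], [[0, 0, 0.08], [0, 0, 0.2]], [[0, 0, 0.08], [0, 0, 0]], [[0, 0, 0.08], [0, 0, 0]], [[0, 0, 0.08], [0, 0, 0]]])

```text
clock: 3.43
position: [0.4379, 0.1452, 0.2199]
orientation: [-2.378, -2.053, 0.0]
ft_force: [-1.3, 0.5, 0.3]
finger_gap: 0.998
finger_force: 0.0
```

Request:
send_rows(deltas=[[[0, 0, 0.06], [0, 0, 0]], [[0, 0, 0.05], [0, 0, 0]], [[0, 0, 0.04], [0, 0, 0]], [[0, 0, 0.016], [0, 0, 0]], [[0, 0, 0], [0, 0, 0]]])

```text
clock: 3.85
position: [0.4378, 0.1451, 0.187]
orientation: [-2.378, -2.052, 0.002]
ft_force: [-0.1, -0.5, -0.0]
finger_gap: 1.0
finger_force: 0.0
```

Request:
send_rows(deltas=[[[0, 0, 0], [0, 0, 0]], [[0, 0, 0], [0, 0, 0]], [[0, 0, 0], [0, 0, 0]], [[0, 0, 0], [0, 0, 0]], [[0, 0, 0], [0, 0, 0]]], jaw=0.45)

```text
clock: 4.27
position: [0.4383, 0.1453, 0.1884]
orientation: [2.378, 2.053, 0.002]
ft_force: [-0.8, -0.3, 7.4]
finger_gap: 0.504
finger_force: 60.0
```

Request:
send_rows(deltas=[[[0, 0, 0], [0, 0, 0]], [[0, 0, 0], [0, 0, 0]], [[0, 0, 0], [0, 0, 0]], [[0, 0, 0], [0, 0, 0]], [[0, 0, 0], [0, 0, 0]]])

```text
clock: 4.68
position: [0.4383, 0.1453, 0.1884]
orientation: [2.378, 2.053, 0.002]
ft_force: [-0.9, 0.6, 6.9]
finger_gap: 0.503
finger_force: 60.0
```

Request:
send_rows(deltas=[[[0, 0, -0.03], [0, 0, 0]], [[0, 0, -0.08], [0, 0, 0]], [[0, 0, -0.13], [0, 0, 0]], [[0, 0, -0.13], [0, 0, 0]], [[0, 0, -0.13], [0, 0, 0]]])

```text
clock: 5.1
position: [0.4376, 0.1451, 0.2888]
orientation: [-2.378, -2.053, 0.001]
ft_force: [0.2, 0.6, -1.8]
finger_gap: 0.508
finger_force: 61.1
```

Request:
send_rows(deltas=[[[-0.08, 0.026, -0.05], [0, 0, 0]], [[-0.12, 0.038, 0], [0, 0, 0]], [[-0.12, 0.038, 0], [0, 0, 0]], [[-0.12, 0.038, 0], [0, 0, 0]], [[-0.12, 0.038, 0], [0, 0, 0]]])

```text
clock: 5.52
position: [0.4566, 0.0282, 0.2982]
orientation: [2.377, 2.053, 0.001]
ft_force: [0.6, 0.8, -1.3]
finger_gap: 0.504
finger_force: 61.2
```

Request:
send_rows(deltas=[[[-0.12, 0.038, 0], [0, 0, 0.2]], [[-0.12, 0.038, 0], [0, 0, 0.2]], [[-0.12, 0.038, 0], [0, 0, 0]], [[-0.12, 0.038, 0], [0, 0, 0]], [[-0.12, 0.038, 0], [0, 0, 0]]])

```text
clock: 5.93
position: [0.4742, -0.0967, 0.298]
orientation: [2.407, 2.019, 0.0]
ft_force: [0.9, 0.5, -0.6]
finger_gap: 0.502
finger_force: 61.2
```

```bash
python3 - <<'E'
from h import *
to(.4772,-.0951,.197)
for n in("scene","top"):
    I=env.get_image(n);im=I["img"]
    u,v=proj(I,[.476,-.102,.05]).astype(int);c=im[v-50:v+50,u-65:u+65];cv2.imwrite(f"pics/{n}_a.png",cv2.resize(c,None,fx=3,fy=3,interpolation=cv2.INTER_CUBIC))
cv2.imwrite("pics/a.png",np.hstack([cv2.imread("pics/scene_a.png"),cv2.imread("pics/top_a.png")]))
E
```

```text
t 5.93 pos [ 0.4742 -0.0967  0.298 ] yaw -10.01 tilt [ 2.e-04 -0.e+00 -1.e+00] shift(units) [0.0103 0.0131 0.505 ] f [ 0.88  0.54 -0.58] gap 0.502 ff 61.17816663114354
```

View pics/a.png

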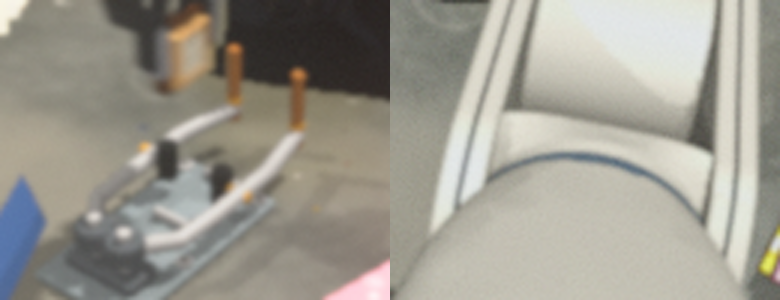

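The frame hangs upright in the gripper above the press (scene crop around (190,50)). The arm blocks the top view, so I'll lower it using the calibrated positions.

Request:
send_rows(deltas=[[[0.0103, 0.0131, 0.04], [0, 0, 0]], [[0, 0, 0.08], [0, 0, 0]], [[0, 0, 0.08], [0, 0, 0]], [[0, 0, 0.08], [0, 0, 0]], [[0, 0, 0.04], [0, 0, 0]]])

```text
clock: 6.45
position: [0.4766, -0.0926, 0.2317]
orientation: [-2.404, -2.019, 0.002]
ft_force: [-0.7, -0.3, -1.3]
finger_gap: 0.508
finger_force: 61.1
```

Request:
send_rows(deltas=[[[0, 0, 0.04], [0, 0, 0]], [[0, 0, 0.04], [0, 0, 0]], [[0, 0, 0.03], [0, 0, 0]], [[0, 0, 0.02], [0, 0, 0]], [[0, 0, 0.01], [0, 0, 0]]])

```text
clock: 6.87
position: [0.4774, -0.0938, 0.2051]
orientation: [-2.406, -2.019, 0.0]
ft_force: [0.3, 0.1, -0.7]
finger_gap: 0.506
finger_force: 61.1
```

```bash
python3 - <<'E'
from h import *
to(.4772,-.0951,.197)
I=env.get_image("scene");im=I["img"]
u,v=proj(I,[.476,-.102,.05]).astype(int);c=im[v-40:v+40,u-55:u+55];cv2.imwrite("pics/b.png",cv2.resize(c,None,fx=6,fy=6,interpolation=cv2.INTER_CUBIC))
E
```

```text
t 6.87 pos [ 0.4774 -0.0938  0.2051] yaw -10.0 tilt [-2.e-04  0.e+00 -1.e+00] shift(units) [-0.0067  0.      0.0407] f [ 0.27  0.07 -0.7 ] gap 0.506 ff 61.133325565606356
```

View pics/b.png

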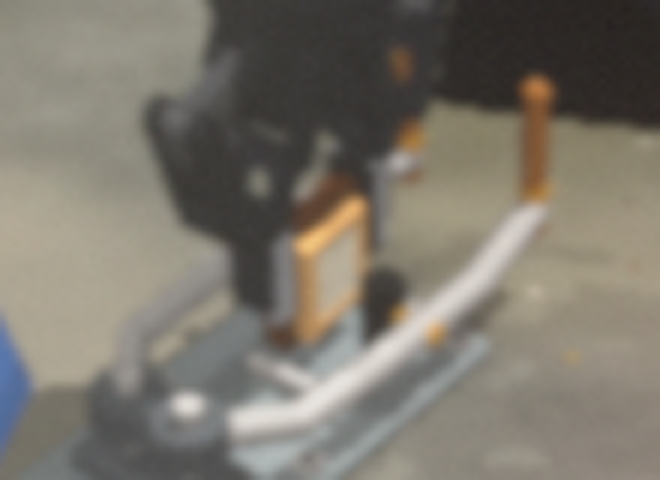

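The frame is between the pads and just above the plate, at crop (320,270), with the near rail in front of it. I'll lower it to contact.

Request:
send_rows(deltas=[[[-0.005, 0, 0.01], [0, 0, 0]], [[0, 0, 0.01], [0, 0, 0]], [[0, 0, 0.008], [0, 0, 0]], [[0, 0, 0.005], [0, 0, 0]], [[0, 0, 0.003], [0, 0, 0]]])

```text
clock: 7.33
position: [0.4773, -0.0949, 0.1983]
orientation: [2.407, 2.019, 0.0]
ft_force: [-0.6, 1.2, -1.5]
finger_gap: 0.508
finger_force: 61.1
```

Request:
send_rows(deltas=[[[0, 0, 0.004], [0, 0, 0]], [[0, 0, 0.004], [0, 0, 0]], [[0, 0, 0.003], [0, 0, 0]], [[0, 0, 0], [0, 0, 0]], [[0, 0, 0], [0, 0, 0]]])

```text
clock: 7.75
position: [0.4773, -0.0949, 0.1964]
orientation: [2.406, 2.019, 0.0]
ft_force: [-1.6, -0.5, 5.5]
finger_gap: 0.504
finger_force: 61.7
```

Request:
send_rows(deltas=[[[0, 0, 0], [0, 0, 0]], [[0, 0, 0], [0, 0, 0]], [[0, 0, 0], [0, 0, 0]], [[0, 0, 0], [0, 0, 0]], [[0, 0, 0], [0, 0, 0]]], jaw=0.75)

```text
clock: 8.17
position: [0.4772, -0.0949, 0.196]
orientation: [-2.407, -2.019, 0.0]
ft_force: [-0.1, -0.6, 0.7]
finger_gap: 0.748
finger_force: 0.0
```

Request:
send_rows(deltas=[[[0, 0, -0.02], [0, 0, 0]], [[0, 0, -0.05], [0, 0, 0]], [[0, 0, -0.1], [0, 0, 0]], [[0, 0, -0.15], [0, 0, 0]], [[0, 0, -0.15], [0, 0, 0]]])

```text
clock: 8.58
position: [0.4768, -0.0947, 0.2913]
orientation: [-2.406, -2.018, 0.002]
ft_force: [1.4, -0.4, -0.1]
finger_gap: 0.75
finger_force: 0.0
```

```bash
python3 - <<'E'
from h import *
to(.5549,-.116,.2180)
I=env.get_image("scene");im=I["img"]
u,v=proj(I,[.476,-.102,.05]).astype(int);c=im[v-50:v+40,u-55:u+55];cv2.imwrite("pics/d.png",cv2.resize(c,None,fx=6,fy=6,interpolation=cv2.INTER_CUBIC))
E
```

```text
t 8.58 pos [ 0.4768 -0.0947  0.2913] yaw -10.0 tilt [-1.7e-03  4.0e-04 -1.0e+00] shift(units) [-0.0368  0.4039  0.3658] f [ 1.41 -0.44 -0.07] gap 0.75 ff 0.0
```

View pics/d.png

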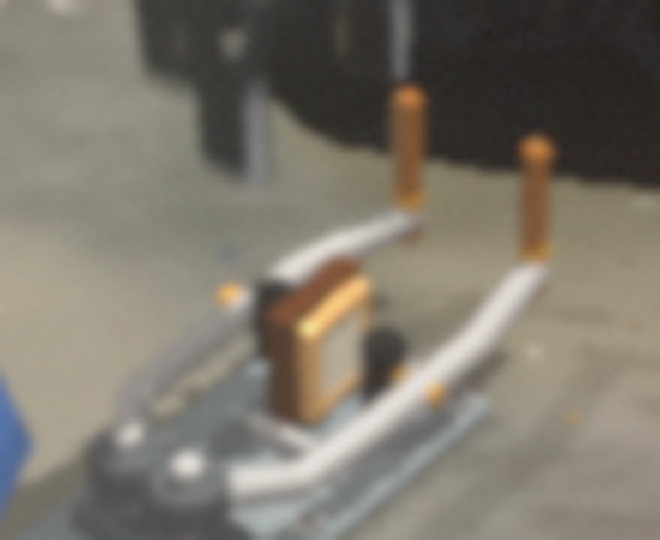

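The frame stands free and upright between the pads, with its front towards the left handle (crop (320,340)). The gripper is clear of it. Next I'll turn the gripper 90° for the handles.

Request:
send_rows(deltas=[[[0, 0, 0], [0, 0, -0.9]], [[0, 0, 0], [0, 0, -0.9]], [[0, 0, 0], [0, 0, -0.9]], [[0, 0, 0], [0, 0, -0.9]], [[0, 0, 0], [0, 0, -0.9]]], jaw=1)

```text
clock: 9.05
position: [0.4772, -0.0949, 0.291]
orientation: [2.057, 2.373, 0.001]
ft_force: [0.1, -0.4, 0.3]
finger_gap: 1.0
finger_force: 0.0
```

Request:
send_rows(deltas=[[[0, 0, 0], [0, 0, -0.9]], [[0, 0, 0], [0, 0, -0.9]], [[0, 0, 0], [0, 0, -0.9]], [[0, 0, 0], [0, 0, -0.9]], [[0, 0, 0], [0, 0, -0.9]]])

```text
clock: 9.47
position: [0.4772, -0.0949, 0.2908]
orientation: [1.66, 2.666, 0.0]
ft_force: [0.9, 0.4, 0.7]
finger_gap: 0.998
finger_force: 0.0
```

Request:
send_rows(deltas=[[[0, 0, 0], [0, 0, -0.9]], [[0, 0, 0], [0, 0, -0.9]], [[0, 0, 0], [0, 0, -0.9]], [[0, 0, 0], [0, 0, -0.9]], [[0, 0, 0], [0, 0, -0.9]]])

```text
clock: 9.88
position: [0.4772, -0.0948, 0.2908]
orientation: [1.223, 2.893, 0.0]
ft_force: [0.1, -0.2, -1.1]
finger_gap: 1.001
finger_force: 0.0
```

Request:
send_rows(deltas=[[[0, 0, 0], [0, 0, -0.9]], [[0, 0, 0], [0, 0, -0.9]], [[0, 0, 0], [0, 0, -0.9]], [[0, 0, 0], [0, 0, -0.9]], [[0, 0, 0], [0, 0, -0.9]]])

```text
clock: 10.3
position: [0.4772, -0.0949, 0.2908]
orientation: [0.755, 3.049, 0.0]
ft_force: [0.5, 0.1, -0.2]
finger_gap: 1.002
finger_force: 0.0
```

Request:
send_rows(deltas=[[[0, 0, 0], [0, 0, -0.9]], [[0, 0, 0], [0, 0, -0.9]], [[0, 0, 0], [0, 0, -0.9]], [[0, 0, 0], [0, 0, -0.9]], [[0, 0, 0], [0, 0, -0.9]]])

```text
clock: 10.72
position: [0.4772, -0.0948, 0.2908]
orientation: [0.269, 3.129, -0.0]
ft_force: [0.3, -0.1, 0.6]
finger_gap: 0.999
finger_force: 0.0
```

```bash
python3 - <<'E'
from h import *
import pickle
to(.5549,-.116,.225)
t=pickle.load(open("top.pkl","rb"));s=pickle.load(open("scene.pkl","rb"))
print("heap edge",onz(t,350,165,0).round(3),onz(t,350,165,.08).round(3))
for z in(0,.05,.1,.15): print(z,[proj(s,onz(t,u,v,z)).round(0) for u,v in((290,165),(370,68),(420,120))])
m=(s["img"].max(2)<25).astype(np.uint8);n,L,st,c=cv2.connectedComponentsWithStats(m);i=1+st[1:,4].argmax();print(st[i]);ys,xs=np.where(L==i);print(xs[ys.argmin()],ys.min(),ys[xs.argmin()],ys[xs.argmax()])
E
```

```text
t 10.72 pos [ 0.4772 -0.0948  0.2908] yaw 80.18 tilt [ 8.e-04 -2.e-04 -1.e+00] shift(units) [-0.4006 -0.038   0.3295] f [ 0.32 -0.13  0.63] gap 0.999 ff 0.0
heap edge [ 0.628 -0.116  0.   ] [ 0.606 -0.111  0.08 ]
0 [array([299., 187.]), array([411., 161.]), array([440., 198.])]
0.05 [array([297., 172.]), array([408., 148.]), array([436., 182.])]
0.1 [array([295., 157.]), array([404., 134.]), array([431., 166.])]
0.15 [array([292., 140.]), array([400., 119.]), array([427., 148.])]
[  7 104   1   1   1]
7 104 104 104
```

Request:
send_rows(deltas=[[[-0.075, -0.0075, 0], [0, 0, 0]], [[-0.075, -0.0075, 0], [0, 0, 0]], [[-0.075, -0.0075, 0], [0, 0, 0]], [[-0.075, -0.0075, 0], [0, 0, 0]], [[-0.075, -0.0075, 0], [0, 0, 0]]])

```text
clock: 11.13
position: [0.5504, -0.1155, 0.2909]
orientation: [0.274, 3.129, -0.0]
ft_force: [0.6, 0.1, -0.0]
finger_gap: 1.0
finger_force: 0.0
```

Request:
send_rows(deltas=[[[0, 0, 0], [0, 0, 0]], [[0, 0, 0.05], [0, 0, 0]], [[0, 0, 0.05], [0, 0, 0]], [[0, 0, 0.04], [0, 0, 0]], [[0, 0, 0.03], [0, 0, 0]]])

```text
clock: 11.55
position: [0.5485, -0.1149, 0.2545]
orientation: [-0.274, -3.127, -0.001]
ft_force: [0.1, -0.7, 0.9]
finger_gap: 1.001
finger_force: 0.0
```

```bash
python3 - <<'E'
from h import *
to(.550,-.115,.222)
I=env.get_image("scene");im=I["img"]
u,v=proj(I,[.52,-.105,.06]).astype(int);c=im[v-50:v+50,u-60:u+60];cv2.imwrite("pics/e.png",cv2.resize(c,None,fx=5.5,fy=5.5,interpolation=cv2.INTER_CUBIC))
E
```

```text
t 11.55 pos [ 0.5485 -0.1149  0.2545] yaw 80.0 tilt [-2.6e-03  6.0e-04 -1.0e+00] shift(units) [-0.0077  0.0009  0.1625] f [ 0.12 -0.65  0.86] gap 1.001 ff 0.0
```

View pics/e.png

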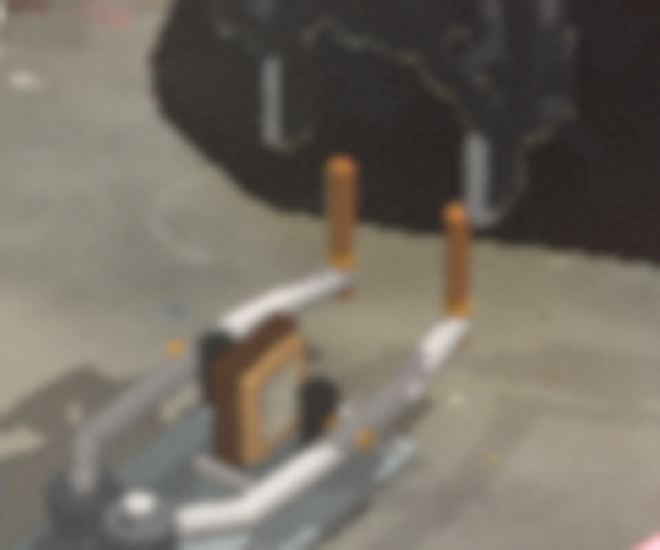

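The opened fingers are above and outside the grips. Grip tops are at crop (342,160) and (457,207), and the inner pad faces at about 285 and 465. I'll shift about 2 mm towards the left grip and go down.

Request:
send_rows(deltas=[[[-0.004, -0.01, 0.02], [0, 0, 0]], [[0, 0, 0.04], [0, 0, 0]], [[0, 0, 0.04], [0, 0, 0]], [[0, 0, 0.04], [0, 0, 0]], [[0, 0, 0.012], [0, 0, 0]]])

```text
clock: 12.02
position: [0.5497, -0.1173, 0.2242]
orientation: [-0.274, -3.128, -0.0]
ft_force: [-0.3, -0.8, -0.1]
finger_gap: 1.001
finger_force: 0.0
```

Request:
send_rows(deltas=[[[0, 0, 0], [0, 0, 0]], [[0, 0, 0], [0, 0, 0]], [[0, 0, 0], [0, 0, 0]], [[0, 0, 0], [0, 0, 0]], [[0, 0, 0], [0, 0, 0]]], jaw=0.84)

```text
clock: 12.43
position: [0.5504, -0.1174, 0.2261]
orientation: [0.274, 3.129, -0.0]
ft_force: [0.3, -0.4, -0.5]
finger_gap: 0.84
finger_force: 0.0
```

Request:
send_rows(deltas=[[[0, 0, 0], [0, 0, 0]], [[0, 0, 0], [0, 0, 0]], [[0, 0, 0], [0, 0, 0]], [[0, 0, 0], [0, 0, 0]], [[0, 0, 0], [0, 0, 0]]], jaw=0.78)

```text
clock: 12.85
position: [0.5503, -0.1174, 0.2258]
orientation: [0.274, 3.129, 0.0]
ft_force: [0.2, 0.7, 1.1]
finger_gap: 0.781
finger_force: 0.4
```

Request:
send_rows(deltas=[[[0, 0, 0], [0, 0, 0]], [[0, 0, 0], [0, 0, 0]], [[0, 0, 0], [0, 0, 0]], [[0, 0, 0], [0, 0, 0]], [[0, 0, 0], [0, 0, 0]]], jaw=0.72)

```text
clock: 13.27
position: [0.5502, -0.1174, 0.2257]
orientation: [0.274, 3.13, -0.0]
ft_force: [0.6, 0.5, 0.6]
finger_gap: 0.716
finger_force: 0.4
```

Request:
send_rows(deltas=[[[0, 0, 0], [0, 0, 0]], [[0, 0, 0], [0, 0, 0]], [[0, 0, 0], [0, 0, 0]], [[0, 0, 0], [0, 0, 0]], [[0, 0, 0], [0, 0, 0]]], jaw=0.66)

```text
clock: 13.68
position: [0.5502, -0.1174, 0.2257]
orientation: [-0.274, -3.13, -0.0]
ft_force: [-0.2, -0.1, 1.7]
finger_gap: 0.663
finger_force: 0.5
```

Request:
send_rows(deltas=[[[0, 0, 0], [0, 0, 0]], [[0, 0, 0], [0, 0, 0]], [[0, 0, 0], [0, 0, 0]], [[0, 0, 0], [0, 0, 0]], [[0, 0, 0], [0, 0, 0]]], jaw=0.61)

```text
clock: 14.1
position: [0.5502, -0.1174, 0.2257]
orientation: [-0.274, -3.13, -0.0]
ft_force: [0.6, 0.9, 0.7]
finger_gap: 0.611
finger_force: 0.6
```

Request:
send_rows(deltas=[[[0, 0, 0], [0, 0, 0]], [[0, 0, 0], [0, 0, 0]], [[0, 0, 0], [0, 0, 0]], [[0, 0, 0], [0, 0, 0]], [[0, 0, 0], [0, 0, 0]]], jaw=0.58)

```text
clock: 14.52
position: [0.5502, -0.1174, 0.2257]
orientation: [-0.274, -3.13, -0.0]
ft_force: [-0.4, 1.6, 1.2]
finger_gap: 0.584
finger_force: 0.6
```

Request:
send_rows(deltas=[[[0, 0, 0], [0, 0, 0]], [[0, 0, 0], [0, 0, 0]], [[0, 0, 0], [0, 0, 0]], [[0, 0, 0], [0, 0, 0]], [[0, 0, 0], [0, 0, 0]]], jaw=0.55)

```text
clock: 14.93
position: [0.5502, -0.1173, 0.2258]
orientation: [0.274, 3.13, 0.0]
ft_force: [1.1, 1.6, 1.4]
finger_gap: 0.547
finger_force: 1.0
```

Request:
send_rows(deltas=[[[0, 0, 0], [0, 0, 0]], [[0, 0, 0], [0, 0, 0]], [[0, 0, 0], [0, 0, 0]], [[0, 0, 0], [0, 0, 0]], [[0, 0, 0], [0, 0, 0]]], jaw=0.52)

```text
clock: 15.35
position: [0.5502, -0.1174, 0.2257]
orientation: [0.274, 3.13, -0.0]
ft_force: [0.0, 2.3, 1.5]
finger_gap: 0.518
finger_force: 1.0
```

Request:
send_rows(deltas=[[[0, 0, 0], [0, 0, 0]], [[0, 0, 0], [0, 0, 0]], [[0, 0, 0], [0, 0, 0]], [[0, 0, 0], [0, 0, 0]], [[0, 0, 0], [0, 0, 0]]], jaw=0.5)

```text
clock: 15.77
position: [0.5503, -0.1174, 0.2257]
orientation: [0.274, 3.13, 0.0]
ft_force: [-0.2, 3.5, 1.7]
finger_gap: 0.502
finger_force: 1.1
```

Request:
send_rows(deltas=[[[0, 0, 0], [0, 0, 0]], [[0, 0, 0], [0, 0, 0]], [[0, 0, 0], [0, 0, 0]], [[0, 0, 0], [0, 0, 0]], [[0, 0, 0], [0, 0, 0]]], jaw=0.48)

```text
clock: 16.18
position: [0.5503, -0.1174, 0.2258]
orientation: [0.274, 3.13, 0.0]
ft_force: [1.7, 2.9, 2.1]
finger_gap: 0.479
finger_force: 1.3
```

Request:
send_rows(deltas=[[[0, 0.005, 0], [0, 0, 0]], [[0, 0, 0], [0, 0, 0]], [[0, 0, 0], [0, 0, 0]], [[0, 0, 0], [0, 0, 0]], [[0, 0, 0], [0, 0, 0]]], jaw=0.47)

```text
clock: 16.6
position: [0.5504, -0.1165, 0.2257]
orientation: [-0.274, -3.13, 0.0]
ft_force: [0.6, 0.5, 0.0]
finger_gap: 0.467
finger_force: 0.7
```

Centred now, so I'll continue in small steps.

Request:
send_rows(deltas=[[[0, 0, 0], [0, 0, 0]], [[0, 0, 0], [0, 0, 0]], [[0, 0, 0], [0, 0, 0]], [[0, 0, 0], [0, 0, 0]], [[0, 0, 0], [0, 0, 0]]], jaw=0.45)

```text
clock: 17.02
position: [0.5504, -0.1164, 0.2257]
orientation: [-0.274, -3.13, 0.0]
ft_force: [0.1, 0.1, 1.8]
finger_gap: 0.455
finger_force: 1.6
```

Request:
send_rows(deltas=[[[0, 0, 0], [0, 0, 0]], [[0, 0, 0], [0, 0, 0]], [[0, 0, 0], [0, 0, 0]], [[0, 0, 0], [0, 0, 0]], [[0, 0, 0], [0, 0, 0]]], jaw=0.435)

```text
clock: 17.43
position: [0.5504, -0.1164, 0.2258]
orientation: [0.274, 3.13, -0.0]
ft_force: [-1.2, 0.8, 3.8]
finger_gap: 0.434
finger_force: 2.8
```

Request:
send_rows(deltas=[[[0, 0, 0], [0, 0, 0]], [[0, 0, 0], [0, 0, 0]], [[0, 0, 0], [0, 0, 0]], [[0, 0, 0], [0, 0, 0]], [[0, 0, 0], [0, 0, 0]]], jaw=0.42)

```text
clock: 17.85
position: [0.5504, -0.1164, 0.2259]
orientation: [0.274, 3.13, -0.0]
ft_force: [-0.3, 0.1, 4.7]
finger_gap: 0.421
finger_force: 4.1
```

Request:
send_rows(deltas=[[[0, 0, 0], [0, 0, 0]], [[0, 0, 0], [0, 0, 0]], [[0, 0, 0], [0, 0, 0]], [[0, 0, 0], [0, 0, 0]], [[0, 0, 0], [0, 0, 0]]], jaw=0.405)

```text
clock: 18.27
position: [0.5504, -0.1164, 0.226]
orientation: [0.274, 3.13, -0.0]
ft_force: [-2.2, 0.5, 6.1]
finger_gap: 0.404
finger_force: 5.3
```

Request:
send_rows(deltas=[[[0, 0, 0], [0, 0, 0]], [[0, 0, 0], [0, 0, 0]], [[0, 0, 0], [0, 0, 0]], [[0, 0, 0], [0, 0, 0]], [[0, 0, 0], [0, 0, 0]]], jaw=0.392)

```text
clock: 18.68
position: [0.5504, -0.1164, 0.2261]
orientation: [0.274, 3.129, -0.0]
ft_force: [-2.1, 0.4, 7.2]
finger_gap: 0.395
finger_force: 6.4
```

Request:
send_rows(deltas=[[[0, 0, 0], [0, 0, 0]], [[0, 0, 0], [0, 0, 0]], [[0, 0, 0], [0, 0, 0]], [[0, 0, 0], [0, 0, 0]], [[0, 0, 0], [0, 0, 0]]], jaw=0.382)

```text
clock: 19.1
position: [0.5504, -0.1164, 0.2262]
orientation: [0.274, 3.129, -0.0]
ft_force: [-1.5, 1.3, 8.5]
finger_gap: 0.389
finger_force: 7.2
```

Request:
send_rows(deltas=[[[0, 0, 0], [0, 0, 0]], [[0, 0, 0], [0, 0, 0]], [[0, 0, 0], [0, 0, 0]], [[0, 0, 0], [0, 0, 0]], [[0, 0, 0], [0, 0, 0]]], jaw=0.374)

```text
clock: 19.52
position: [0.5504, -0.1164, 0.2262]
orientation: [0.274, 3.129, -0.0]
ft_force: [-1.4, 0.5, 8.8]
finger_gap: 0.376
finger_force: 7.8
```

Request:
send_rows(deltas=[[[0, 0, 0], [0, 0, 0]], [[0, 0, 0], [0, 0, 0]], [[0, 0, 0], [0, 0, 0]], [[0, 0, 0], [0, 0, 0]], [[0, 0, 0], [0, 0, 0]]], jaw=0.367)

```text
clock: 19.93
position: [0.5504, -0.1164, 0.2263]
orientation: [0.274, 3.129, -0.0]
ft_force: [-2.0, 0.3, 8.2]
finger_gap: 0.369
finger_force: 8.3
```

Request:
send_rows(deltas=[[[0, 0, 0], [0, 0, 0]], [[0, 0, 0], [0, 0, 0]], [[0, 0, 0], [0, 0, 0]], [[0, 0, 0], [0, 0, 0]], [[0, 0, 0], [0, 0, 0]]], jaw=0.36)

```text
clock: 20.35
position: [0.5505, -0.1164, 0.2263]
orientation: [0.274, 3.129, -0.0]
ft_force: [-2.6, -1.0, 8.9]
finger_gap: 0.364
finger_force: 6.2
```

Request:
send_rows(deltas=[[[0, 0, 0], [0, 0, 0]], [[0, 0, 0], [0, 0, 0]], [[0, 0, 0], [0, 0, 0]], [[0, 0, 0], [0, 0, 0]], [[0, 0, 0], [0, 0, 0]]], jaw=0.355)

```text
clock: 20.77
position: [0.5505, -0.1164, 0.2264]
orientation: [0.274, 3.129, -0.0]
ft_force: [-2.1, 1.1, 9.1]
finger_gap: 0.358
finger_force: 5.9
```

Request:
send_rows(deltas=[[[0, 0, 0], [0, 0, 0]], [[0, 0, 0], [0, 0, 0]], [[0, 0, 0], [0, 0, 0]], [[0, 0, 0], [0, 0, 0]], [[0, 0, 0], [0, 0, 0]]], jaw=0.35)

```text
clock: 21.18
position: [0.5505, -0.1165, 0.2263]
orientation: [0.274, 3.129, -0.0]
ft_force: [-2.3, 0.2, 8.9]
finger_gap: 0.354
finger_force: 5.6
```

Request:
send_rows(deltas=[[[0, 0, 0], [0, 0, 0]], [[0, 0, 0], [0, 0, 0]], [[0, 0, 0], [0, 0, 0]], [[0, 0, 0], [0, 0, 0]], [[0, 0, 0], [0, 0, 0]]], jaw=0.345)

```text
clock: 21.6
position: [0.5505, -0.1164, 0.2256]
orientation: [0.274, 3.13, -0.0]
ft_force: [0.4, -0.7, 2.1]
finger_gap: 0.347
finger_force: 1.0
```

The force dropped to 1.0 N, so the front has given way. I'll take one tiny step to confirm it is against the stop, then release.

Request:
send_rows(deltas=[[[0, 0, 0], [0, 0, 0]], [[0, 0, 0], [0, 0, 0]], [[0, 0, 0], [0, 0, 0]], [[0, 0, 0], [0, 0, 0]], [[0, 0, 0], [0, 0, 0]]], jaw=0.335)

```text
clock: 22.02
position: [0.5504, -0.1164, 0.2257]
orientation: [0.274, 3.13, -0.0]
ft_force: [1.0, -0.2, -0.2]
finger_gap: 0.332
finger_force: 1.8
```

Request:
send_rows(deltas=[[[0, 0, 0], [0, 0, 0]], [[0, 0, 0], [0, 0, 0]], [[0, 0, 0], [0, 0, 0]], [[0, 0, 0], [0, 0, 0]], [[0, 0, 0], [0, 0, 0]]], jaw=0.328)

```text
clock: 22.43
position: [0.5505, -0.1164, 0.2257]
orientation: [0.274, 3.129, -0.0]
ft_force: [1.0, -1.1, -0.4]
finger_gap: 0.328
finger_force: 2.8
```

The force is rising stiffly, so the front is home. I'll release slowly and lift.

Request:
send_rows(deltas=[[[0, 0, 0], [0, 0, 0]], [[0, 0, 0], [0, 0, 0]], [[0, 0, 0], [0, 0, 0]], [[0, 0, 0], [0, 0, 0]], [[0, 0, 0], [0, 0, 0]]], jaw=0.42)

```text
clock: 22.85
position: [0.5502, -0.1164, 0.2256]
orientation: [-0.274, -3.129, -0.0]
ft_force: [-0.0, -1.2, -1.8]
finger_gap: 0.419
finger_force: 0.7
```

Request:
send_rows(deltas=[[[0, 0, 0], [0, 0, 0]], [[0, 0, 0], [0, 0, 0]], [[0, 0, 0], [0, 0, 0]], [[0, 0, 0], [0, 0, 0]], [[0, 0, 0], [0, 0, 0]]], jaw=0.55)

```text
clock: 23.27
position: [0.5502, -0.1163, 0.2256]
orientation: [-0.274, -3.129, -0.0]
ft_force: [-1.4, -0.9, -1.1]
finger_gap: 0.553
finger_force: 0.5
```

Request:
send_rows(deltas=[[[0, 0, 0], [0, 0, 0]], [[0, 0, 0], [0, 0, 0]], [[0, 0, 0], [0, 0, 0]], [[0, 0, 0], [0, 0, 0]], [[0, 0, 0], [0, 0, 0]]], jaw=0.7)

```text
clock: 23.68
position: [0.5505, -0.1164, 0.2258]
orientation: [0.274, 3.129, -0.0]
ft_force: [-0.6, -0.6, -0.5]
finger_gap: 0.698
finger_force: 0.4
```

Request:
send_rows(deltas=[[[0, 0, 0], [0, 0, 0]], [[0, 0, 0], [0, 0, 0]], [[0, 0, 0], [0, 0, 0]], [[0, 0, 0], [0, 0, 0]], [[0, 0, 0], [0, 0, 0]]], jaw=0.9)

```text
clock: 24.1
position: [0.5505, -0.1163, 0.2258]
orientation: [0.274, 3.129, 0.0]
ft_force: [-0.2, 0.2, -0.2]
finger_gap: 0.893
finger_force: 0.0
```

Request:
send_rows(deltas=[[[0, 0, -0.02], [0, 0, 0]], [[0, 0, -0.05], [0, 0, 0]], [[0, 0, -0.1], [0, 0, 0]], [[0, 0, -0.15], [0, 0, 0]], [[0, 0, -0.15], [0, 0, 0]]])

```text
clock: 24.52
position: [0.55, -0.1163, 0.3209]
orientation: [-0.274, -3.128, -0.0]
ft_force: [0.1, -0.1, 0.5]
finger_gap: 0.899
finger_force: 0.0
```

```bash
python3 - <<'E'
from h import *
to(.550,-.115,.3)
I=env.get_image("scene");im=I["img"]
u,v=proj(I,[.50,-.105,.05]).astype(int);c=im[v-45:v+45,u-55:u+55];cv2.imwrite("pics/f.png",cv2.resize(c,None,fx=6,fy=6,interpolation=cv2.INTER_CUBIC))
E
```

```text
t 24.52 pos [ 0.55   -0.1163  0.3209] yaw 79.99 tilt [-1.4e-03  4.0e-04 -1.0e+00] shift(units) [0.0012 0.0064 0.1046] f [ 0.12 -0.08  0.49] gap 0.899 ff 0.0
```

View pics/f.png

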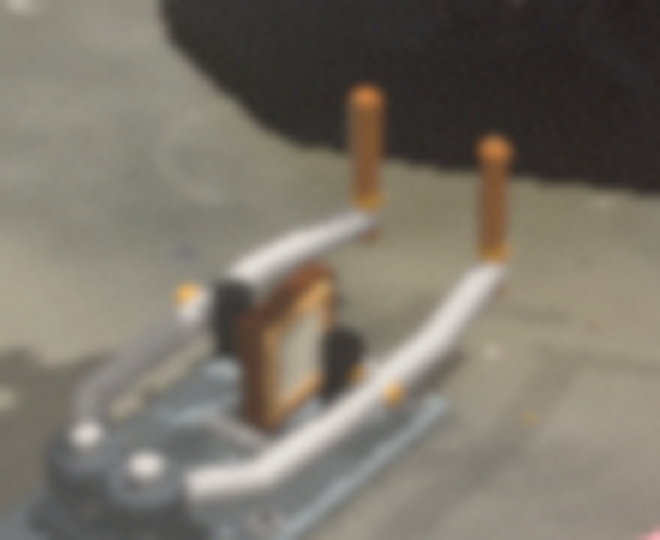

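The front is now nearly flush in the back. The frame stands upright at crop (285,350), the handles are open and the gripper is clear. Handing in.

```bash
python3 -c "
from plant import env
print(env.finish_job())"
```

```text
the job is handed in; nothing more can be done
None
```

I handed the job in after about 24.5 s on the robot clock. The front snapped home at about 8.3 N peak per grip and I stopped at 2.8 N; the last picture shows the shut frame upright in the open press and the gripper clear, but `finish_job()` returned no verdict.

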